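# Knock a beeswax bar out of a turn-over mould

### The job

A cast bar of beeswax sits stuck in the turn-over mould. Slide the steel tray in under the side where the mould empties, up against the edge of the plywood board and centred on it. Then swing the mould right over by its wooden handle and knock it against its stops until the bar comes loose and drops into the tray; if it still sticks, lift the mould a little and let it drop again. Finally swing the empty mould back so that it rests with its mouth up, leaving the bar in the tray where it is. Never touch the wax with the robot, and leave the jars and the other things on the table standing where they are.

Things in the scene. Friction and masses are not known exactly. Their poses are not given: they have to be found in the camera images.
- stand: Fixed stand of the turn-over mould. Origin on the table below the middle of the hinge axis, which is 62 mm up and along its y; its x points to the side where the mould empties (at rest the mould lies on the -x side). Plywood board 12 mm thick, x -125 to 25, y -75 to 75 mm. Two grey uprights 74 mm high at y = -60 and 60 mm; their crosspieces (x -42 to 42, 39 to 55 mm high) carry the stop pins.
- drop_spot (a point): Point on the table 90 mm along +x from the stand's origin: the tray's middle belongs here (the tray touching the board's edge squarely has its middle at 85 mm). The turned mould's mouth is centred 70 mm along +x.
- mould (a joint): Angle of the mould, rad: 0 mouth up on its stops, pi/2 arms straight up, pi turned over on the other stops, mouth down 42 mm above the table. It swings freely and falls (0.37 kg). The mould's body is 45 to 100 mm from the axis, 78 mm wide. A sprung plate grips the bar, which stays in if turned gently; each drop of 0.3 rad onto the stops jolts it out some mm; after 11 mm it falls out.
- handle (a point): Middle of the wooden handle, a barrel-shaped sleeve 15 to 18 mm thick and 66 mm long that spins freely on a rod parallel to the hinge axis, 135 mm from it, between two arms 88 mm apart. Free gap of 26 mm between the sleeve and the mould's lip. 62 mm above the table at both ends of the swing.
- wax_bar: Bar of beeswax, 40 x 60 x 26 mm (x, y, z), 0.06 kg. Origin at its middle. It starts in the mould, stuck, its top 2 mm below the mouth; lying in the tray its middle is 17 mm above the table.
- tray: Loose open steel tray, 120 x 126 mm outside (x, y), 27 mm high with a rolled rim, walls 4 mm (rim 5.6 mm), floor 4 mm, about 0.35 kg. Origin at the middle of its underside. Its x axis points roughly along the stand's x axis (within 0.3 rad); it starts with its middle 150 to 185 mm along the stand's x.
- tray_in (a point): Middle of the tray's inner floor, 4 mm above its underside.
- honey_jar_a: Small lidded jar, 63 mm across, 75 mm high; origin at the middle of its underside. Bystander.
- honey_jar_b: Small lidded jar, 63 mm across, 75 mm high; origin at the middle of its underside. Bystander.
- masking_tape: Roll of masking tape lying flat, 104 mm across, 25 mm high; origin under its middle. Bystander.
- stamp: Wooden-handled stamp standing on its plate, 43 x 54 mm, 83 mm high; origin under its middle. Bystander.
- onion_jar: Jar with a gold lid, 70 mm across, 128 mm high; origin at the middle of its underside. Bystander.
- tall_jar: Tall jar, 63 mm across, 166 mm high; origin at the middle of its underside. Bystander.
- marker: Marker pen lying flat, 135 mm long along its y, 16 mm thick; origin under its middle. Bystander.

How it is judged:
On the way, in this order (a step that is already met when the one before it is completed fails the run):
1. the tray stands under the emptying side, its middle within 25 mm of drop_spot, while the mould is still mouth up (horizontal distance between tray_in and drop_spot below 0.025 m and value of joint mould below 0.5 rad), for 0.2 s.
2. the mould is turned over and the wax bar has dropped into the tray (value of joint mould above 2.4 rad and x of wax_bar in the frame of tray_in between -0.05 and 0.05 m and y of wax_bar in the frame of tray_in between -0.054 and 0.054 m and z of wax_bar in the frame of tray_in between 0 and 0.035 m), for 0.2 s.
At the end, for the whole second after the job is handed in: The bar lies at rest inside the tray, clear of its rim; the tray stands flat on the table with its middle within 45 mm of drop_spot; the mould is back mouth up on its stops (joint below 0.08 rad) (x of wax_bar in the frame of tray_in between -0.05 and 0.05 m and y of wax_bar in the frame of tray_in between -0.054 and 0.054 m and z of wax_bar in the frame of tray_in between 0 and 0.035 m and horizontal distance between tray_in and drop_spot below 0.045 m and value of joint mould below 0.08 rad and linear speed of each of wax_bar, tray below 0.02 m/s and angle between tray's own z axis and vertical below 0.06 rad and height (world z) of tray below 0.006 m); the robot touches nothing.
It fails at once if the robot touches the wax bar (contact force between any of the fingers, the arm and wax_bar above 0.3 N).
It fails at once if a jar, the stamp, the tape or the marker is moved by more than 25 mm (distance of any of honey_jar_a, honey_jar_b, masking_tape, stamp, onion_jar, tall_jar, marker from where it was at the start of the episode above 0.025 m).
It fails at once if a jar or the stamp is tipped over (angle between any of honey_jar_a, honey_jar_b, stamp, onion_jar, tall_jar's own z axis and vertical above 0.5 rad).
It also fails if it takes over 72 s, if anything falls off the work surface, if the arm or the gripper's body presses on something with over 40 N, if the wrist force passes 120 N, or if a joint passes its speed limit or range.

### The arm

A 7-joint arm with a two-finger parallel gripper is mounted at the origin on a cart in front of the work surface, level with it; the furniture and walls round the work are solid. World frame = base frame: x ahead of the robot, y to its left, z up, the work surface at z = 0. Lengths are in m, angles in rad, forces in N, time in s.
With the tool pointing down it reaches from about 0.425 to 0.925 m from the base axis. Payload 6.8 kg.
Tool frame: the origin (TCP) lies between the finger pads; the fingertips stand 22 mm ahead of it and the grasp point (between the pads) lies 3 mm ahead of it; z points along the fingers, y is the line along which they close (so a half turn about z gives the same grasp; the last joint's range is limited). The gripper opens to 85 mm and grips with 20 to 120 N. Pads are 22 mm wide; open, the fingers measure 114 mm over their backs; the gripper's body (76 mm by 85 mm) begins 54 mm behind the grasp point. The pads swing forward as they close: fully open they stand 13 mm farther back than shut.
Start: joints at [-1.36, 0.477, 0.022, 1.555, -0.011, 1.109, -0.083], TCP at [0.212, 0.641, 0.253] pointing down, gripper open.
Joint ranges: [-2.96, 2.96], [-0.34, 2.1], [-1.41, 1.46], [0.24, 2.44], [-1.37, 4.51], [0.17, 1.92], [-2.96, 2.96]. Speed limits (rad/s): [2.39, 2.39, 3.14, 3.14, 3.14, 3.14, 3.14].

### API

Orientations are given as a unit quaternion [w, x, y, z].
In Python, from station import bot gives the robot as it stands.
- The arm moves only by the tool servo_tool, never from a script. Its argument "motion" is a list that holds one entry, the list of rows, each a list of 5 numbers: the opening, from 0 (shut) to 1 (fully open), then the shift along the world's x, y, z each as a share of 0.04 m, from -1 to 1, then the turn about the world's z as a share of 0.12 rad, from -1 to 1. A call has 1 to 20 rows; each row shifts and turns the commanded pose from where the row before left it; what a row does not reach is not made up. A row lasts 1/10 s, in which the tool goes at most 50 mm and 8.59 degrees, less where a joint would pass 70% of its speed; a pose out of reach is approached as far as the arm can. A call with a number of a shift or a turn outside -1 to 1 is refused whole. A call with a gripper value outside its range is refused whole. The fingers move at their own pace and stop on an object; "newtons" is the grip in N (left out, the last holds). Time passes only in rows, so rows that do not move let the fingers close. It gives the time, the measured TCP pose, the force, the opening and the grip force at its end, in the units of the state.
- bot.get_obs(): the state, without advancing time (a new reading comes with each control period).
- bot.read_camera(name): name is "side" or "top" or "wrist"; returns (picture, depth): 420x560x3 uint8, red, green, blue; 420x560 float32, m along the optical axis (not along the pixel's ray), 0 where there is no reading.
- bot.get_calibration(name): a dict with "fovy" (degrees; the focal length in pixels is half the picture's height over the tangent of half this angle, whatever the lens; pixels are square), "cx", "cy" (the principal point, pixels), "view" (4x4, takes a point from world to camera coordinates). Camera axes: x right, y down, z forward; pixel columns grow to the right and rows downward; lengths in m; the calibration is good to about 2 mm. The wrist camera is an equidistant fisheye: a pixel r from the principal point sees the ray r / f radians off the axis. A picture is of the moment at which its call begins: read the wrist's pose just before it. get_calibration takes no time and is no camera call; for the wrist camera it gives the pose at the moment of the call.
- bot.hand_in(): hands the job in; it is judged then, once.
The state is a dict: "t": time; "q": joint angles; "joint_vel": joint speeds; "joint_torque": joint torques, N m; "eef_pos": TCP position; "tool_rot": TCP orientation; "contact_force": force on the tool from outside, world axes, zero at the start; "torque": the same for the moment, N m; "gripper_width": opening from 0.0 (shut) to 1.0 (fully open); "grasp_force": force on a finger pad.
Only numpy, scipy, OpenCV 4.12 (cv2) and the standard library are available. Lean on these libraries where they do the work, as an engineer would, in place of code of your own. Each camera call takes 0.05 s, during which the arm holds its last target. There are 200 camera calls.

## Working session

There is one attempt and no reset: what is moved stays moved. The work goes in short steps, Python scripts to look and compute and a tool call to move; the robot and the scene stay as the last step left them, time stands still between calls to the robot, and variables do not carry over. Pictures are saved under pics/ and viewed, at most 10 in all, crops included, and the job is handed in when it is done.

Besides the shell and the picture viewer there is one more tool, called after "Request:" in YAML: its name, and indented under it one key for each argument. servo_tool: Moves the arm, as the interface text tells. Shift numbers are shares of 0.04 m and turn numbers shares of 0.12 rad, none past 1 either way. Its arguments: {"type":"object","properties":{"motion":{"type":"array"},"newtons":{"type":"number"}},"required":["motion"]}

```bash
mkdir -p pics
cat > h.py <<'E'
import numpy as np, cv2
from station import bot
def cloud(name):
    c=bot.get_calibration(name); p,d=bot.read_camera(name)
    f=210/np.tan(np.radians(c["fovy"])/2)
    v,u=np.mgrid[0:420,0:560]
    P=np.stack([(u-c["cx"])/f*d,(v-c["cy"])/f*d,d],-1)
    V=np.array(c["view"]);W=(P-V[:3,3])@V[:3,:3]
    W[d==0]=np.nan
    return p,d,W
E
python3 - <<'E'
from h import *
for n in("top","side"):
    p,d,W=cloud(n); np.save(n+".npy",W); cv2.imwrite(f"pics/{n}0.png",cv2.resize(p[:,:,::-1],(800,600)))
    print(n,np.linalg.inv(bot.get_calibration(n)["view"]).round(2).tolist())
print(bot.get_obs())
E
```

```text
top [[-0.03, -0.99, 0.14, 0.42], [-1.0, 0.03, 0.01, -0.37], [-0.01, -0.14, -0.99, 0.92], [0.0, 0.0, 0.0, 1.0]]
side [[-1.0, -0.05, 0.05, 0.48], [-0.07, 0.67, -0.74, 0.42], [0.0, -0.74, -0.67, 0.75], [0.0, 0.0, 0.0, 1.0]]
{'t': 0.1, 'q': array([-1.36010445,  0.47770943,  0.02237287,  1.55631997, -0.01148249,
        1.10934276, -0.08308313]), 'joint_vel': array([ 1.15823101e-03, -3.56170355e-04,  1.92705219e-03, -2.80647791e-03,
        5.37218158e-04, -2.98520182e-04,  1.80933927e-05]), 'joint_torque': array([ 4.01996600e-03, -5.97760713e+01,  1.61338516e+00, -2.81956816e+01,
        1.28151564e-02,  5.07508477e-03,  1.63616789e-05]), 'eef_pos': array([0.21143312, 0.6405113 , 0.25244266]), 'tool_rot': array([-5.68548650e-05,  1.58712794e-01,  9.87324449e-01, -8.23515388e-04]), 'contact_force': array([ 0.04668498, -0.50585962,  0.23689188]), 'torque': array([-0.04471442,  0.02740413, -0.01326081]), 'grasp_force': 0.0, 'gripper_width': 0.9997079585994528}
```

View pics/top0.png

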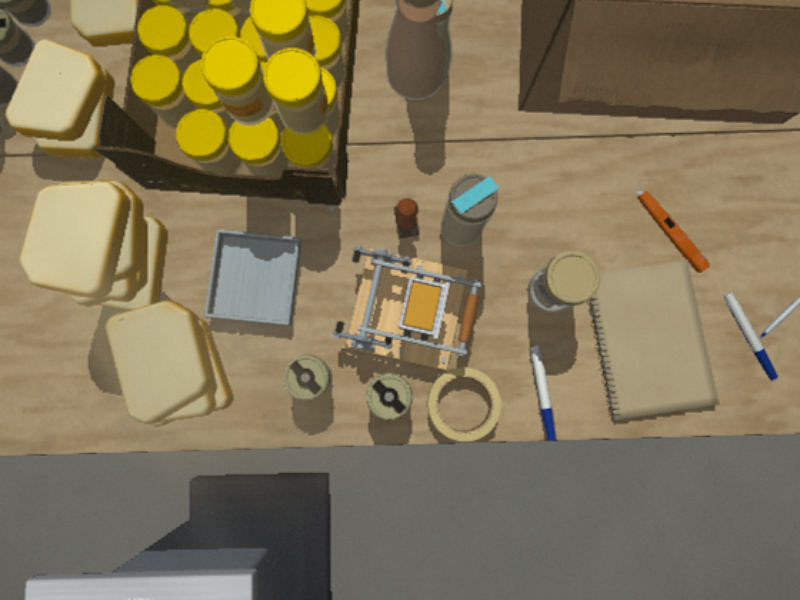

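View pics/side0.png

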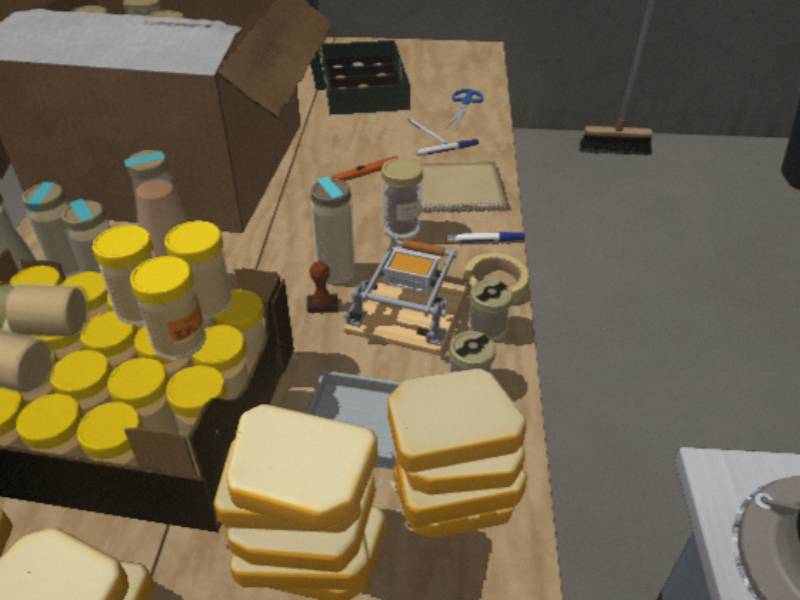

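Top view (800×600 scale): tray corners are about (217,231), (298,237), (290,325) and (207,318). The handle sleeve runs (473,290)-(464,342), the hinge bar (375,255)-(360,335), and honey jars stand at (307,378) and (388,397). The mould empties to the left, towards world +y.

Run:
```python
from h import *
W=np.load("top.npy"); p=cv2.resize(cv2.imread("pics/top0.png"),(560,420),interpolation=cv2.INTER_AREA)
s=1/1.42857
def box(x0,y0,x1,y1): 
    m=np.zeros((420,560),bool); m[int(y0*s):int(y1*s),int(x0*s):int(x1*s)]=1; return m
Z=W[...,2]
m=box(195,215,310,340)&(Z>.018)&(Z<.034)
r=cv2.minAreaRect((W[m][:,:2]*1000).astype(np.float32)); print("tray",m.sum(),r,cv2.boxPoints(r).round().tolist())
hsv=cv2.cvtColor(p,cv2.COLOR_BGR2HSV)
m=box(455,280,485,350)&(Z>.055)&(Z<.08)&(hsv[...,1]>110)&(hsv[...,0]<15)
q=W[m]; print("handle",m.sum(),q.mean(0),q[:,2].max()); r=cv2.minAreaRect((q[:,:2]*1000).astype(np.float32));print(r)
m=box(330,240,485,375)&(Z>.006)&(Z<.016)
r=cv2.minAreaRect((W[m][:,:2]*1000).astype(np.float32)); print("board",m.sum(),r,cv2.boxPoints(r).round().tolist())
m=box(395,275,452,340)&(hsv[...,1]>150)&(Z>.05)
print("wax",W[m].mean(0),m.sum())
m=box(330,240,400,350)&(Z>.066)&(Z<.08)
print("upr",W[m].round(3)[::6].tolist())
for n,b in dict(ja=(285,355,330,400),jb=(365,375,412,420),tape=(425,365,503,442),stamp=(390,195,420,240),tall=(440,170,500,245),onion=(530,250,600,310),bread=(105,295,235,425),bread2=(20,175,170,310),crate=(300,130,350,205)).items():
    m=box(*b); m&=Z>max(.015,np.nanmax(Z[m])-.02) ; q=W[m]; print(n,q.min(0).round(3),q.max(0).round(3))
# free-space: max z per 3cm cell
```

```text
tray 763 ((550.34912109375, -161.51339721679688), (130.2401885986328, 160.6858673095703), 82.18488311767578) [[462.0, -215.0], [621.0, -237.0], [639.0, -108.0], [480.0, -86.0]]
handle 158 [ 0.49196351 -0.46934436  0.06893229] 0.07287723602299398
((492.96929931640625, -469.54193115234375), (13.964950561523438, 65.07456970214844), 74.2881851196289)
board 2923 ((517.0855102539062, -382.3181457519531), (164.14749145507812, 228.89918518066406), 75.49078369140625) [[386.0, -433.0], [607.0, -490.0], [648.0, -332.0], [427.0, -274.0]]
wax [ 0.50975968 -0.40726704  0.08014458] 598
upr [[0.592, -0.357, 0.067], [0.59, -0.357, 0.066], [0.587, -0.349, 0.071], [0.586, -0.361, 0.073], [0.584, -0.353, 0.075], [0.585, -0.365, 0.072], [0.582, -0.355, 0.075], [0.583, -0.367, 0.069], [0.581, -0.365, 0.069], [0.578, -0.355, 0.067], [0.575, -0.355, 0.069], [0.574, -0.356, 0.068], [0.572, -0.352, 0.068], [0.571, -0.364, 0.068], [0.569, -0.356, 0.069], [0.569, -0.368, 0.068], [0.567, -0.354, 0.07], [0.567, -0.372, 0.07], [0.566, -0.354, 0.066], [0.565, -0.378, 0.068], [0.562, -0.346, 0.067], [0.558, -0.348, 
[... 735 characters left out ...]
 0.073], [0.471, -0.363, 0.068], [0.471, -0.313, 0.069], [0.47, -0.325, 0.074], [0.469, -0.365, 0.069], [0.469, -0.315, 0.07], [0.468, -0.327, 0.076], [0.467, -0.373, 0.067], [0.466, -0.331, 0.073], [0.464, -0.333, 0.073], [0.459, -0.32, 0.066]]
ja [ 0.39  -0.28   0.061] [ 0.45  -0.22   0.079]
jb [ 0.361 -0.388  0.06 ] [ 0.42 -0.33  0.08]
tape [ 0.326 -0.515  0.015] [ 0.425 -0.414  0.029]
stamp [ 0.631 -0.406  0.068] [ 0.66  -0.378  0.086]
tall [ 0.605 -0.502  0.15 ] [ 0.663 -0.443  0.17 ]
onion [ 0.502 -0.632  0.112] [ 0.569 -0.565  0.131]
bread [ 0.37  -0.14   0.144] [ 0.527 -0.014  0.164]
bread2 [ 0.523 -0.045  0.171] [0.662 0.077 0.191]
crate [ 0.672 -0.307  0.128] [ 0.74  -0.253  0.148]
```

Run:
```python
from h import *
W=np.load("top.npy"); p=cv2.resize(cv2.imread("pics/top0.png"),(560,420),interpolation=cv2.INTER_AREA)
hsv=cv2.cvtColor(p,cv2.COLOR_BGR2HSV).astype(int); Z=W[...,2]
m=np.zeros((420,560),np.uint8); sub=p[150:240,135:218].astype(int)
m[150:240,135:218]=(sub[...,0]>=sub[...,2]-2)&(sub.sum(-1)>250)
n,l,st,_=cv2.connectedComponentsWithStats(m); k=1+st[1:,4].argmax(); m=l==k
r=cv2.minAreaRect(np.argwhere(m)[:,::-1].astype(np.float32)); b=cv2.boxPoints(r); print("px",(b*1.4286).round())
c=bot.get_calibration("top"); f=210/np.tan(np.radians(c["fovy"])/2);V=np.array(c["view"]);C=-V[:3,:3].T@V[:3,3]
def onz(u,v,z):
    d=V[:3,:3].T@np.array([(u-c["cx"])/f,(v-c["cy"])/f,1]); return (C+d*(z-C[2])/d[2])[:2]
hull=cv2.convexHull(np.argwhere(m)[:,::-1].astype(np.int32))[:,0]
q=np.array([onz(u,v,.027) for u,v in hull])*1000
r=cv2.minAreaRect(q.astype(np.float32)); print("tray",r,cv2.boxPoints(r).round().tolist())
fl=W[m]; print(np.median(fl,0), (fl[:,2]<.01).sum())
# height map 20mm cells, x rows .40-.70, y cols from +.02 to -.30
wt=np.load("side.npy"); A=np.vstack([W.reshape(-1,3),wt.reshape(-1,3)]);A=A[~np.isnan(A[:,0])]
print("     "," ".join(f"{y:4d}" for y in range(20,-320,-20)))
for x in range(680,380,-20):
    row=[]
    for y in range(20,-320,-20):
        s=(abs(A[:,0]*1000-x)<10)&(abs(A[:,1]*1000-y)<10); row.append(f"{int(np.percentile(A[s,2],97)*1000) if s.sum()>3 else -1:4d}")
    print(x,": "," ".join(row))
```

```text
px [[205. 315.]
 [216. 227.]
 [300. 237.]
 [289. 326.]]
tray ((565.2208251953125, -166.85482788085938), (122.13081359863281, 127.82840728759766), 82.54360961914062) [[494.0, -219.0], [621.0, -236.0], [637.0, -115.0], [510.0, -98.0]]
[nan nan nan] 2828
        20    0  -20  -40  -60  -80 -100 -120 -140 -160 -180 -200 -220 -240 -260 -280 -300
680 :   150  149  149    3    2    2    3    3    3   80   92   95  121  144  145  145  141
660 :   188  188  188  185    2    2    2    2    2    3    3    3    2    2    3    2    2
640 :   188  188  188  187    3    3    2   28   26   26    3    2    2    2    2    2    2
620 :   187  187  187  187    2    2    3   27   26   28   28   28   28   28    2    2    2
600 :   187  187  187  185    2    4   26   28    7    7    7    7   27   29    2    3    2
580 :   187  187  187  182    3    3   27   26    6    8    7    7   28   24    3    2    2
560 :   187  187  186  148    2    3   28   18    7    7    7    6   28    3    2    3    2
540 :   187  186  186    3    3    2   28    7    7    6    7    7   27    2    2    2    2
520 :   181  184  183  142  150  152  151   23    7    7    7    7   28    3    2    2    4
500 :     1   78  152  154  153  154  153  152   27   28   28   28   29    2    3   51   55
480 :     2   80  153  154  153  154  154  153    3    3    2    3    3    3    2   55   56
460 :     2   93  153  154  154  154  154  154  148    3    3    3    3   64    3    2   16
440 :     2   77  150  154  154  155  155  154  152    3    3    3   75   76   75   74    3
420 :     1   38  126  154  155  155  155  155  154    3    2    3   74   77   77   75    3
400 :     2    1  114  154  155  155  155  154  150    3    2    2   75   75   77   75    3
```

Tray fit is 122×128 mm, which matches the given size. Its centre is (0.565, -0.167) with x axis at 82.5°. The stand origin is about (0.5275, -0.340) with x axis at 74.6°, so the tray sits 177 mm along it, also consistent. I'll pull the tray from inside with two spread fingers, starting with the approach.

Request:
servo_tool:
  motion:
    - [[0.5,0.6,-1,0.2,-0.63],[0.5,0.6,-1,0.2,-0.63],[0.5,0.6,-1,0,-0.63],[0.5,0.6,-1,0,-0.63],[0.5,0.6,-1,0,-0.63],[0.5,0.6,-1,0,-0.63],[0.5,0.6,-1,0,-0.63],[0.5,0.6,-1,0,-0.63],[0.5,0.6,-1,0,-0.63],[0.5,0.6,-1,0,-0.63],[0.5,0.27,-1,0,-0.63],[0.5,0.27,-1,0,-0.63],[0.5,0.27,-1,0,-0.63],[0.5,0.27,-1,0,-0.63],[0.5,0.27,-1,0,-0.63],[0.5,0.27,-1,0,-0.63],[0.5,0.27,-1,0,-0.63],[0.5,0.27,-1,0,-0.63],[0.5,0.27,-1,0,-0.63],[0.5,0.27,-1,0,-0.63]]

```text
t: 2.1
eef_pos: [0.5596, -0.1604, 0.2691]
tool_rot: [-0.0, 0.794, 0.608, -0.0]
contact_force: [0.9, 0.2, 0.9]
gripper_width: 0.497
grasp_force: 0.0
```

Request:
servo_tool:
  motion:
    - [[0.5,0.1,-0.37,-1,0],[0.5,0,0,-1,0],[0.5,0,0,-1,0],[0.5,0,0,-1,0],[0.5,0,0,-1,0],[0.5,0,0,-0.6,0],[0.5,0,0,-0.3,0],[0.5,0,0,0,0]]

```text
t: 2.9
eef_pos: [0.5626, -0.1736, 0.0319]
tool_rot: [-0.001, 0.793, 0.609, -0.001]
contact_force: [0.4, 0.1, 0.5]
gripper_width: 0.498
grasp_force: 0.0
```

Run:
```python
from h import *
p,d=bot.read_camera("side"); cv2.imwrite("pics/side1.png",cv2.resize(p[140:380,150:440,::-1],(725,600)))
```

```text
(no output)
```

View pics/side1.png

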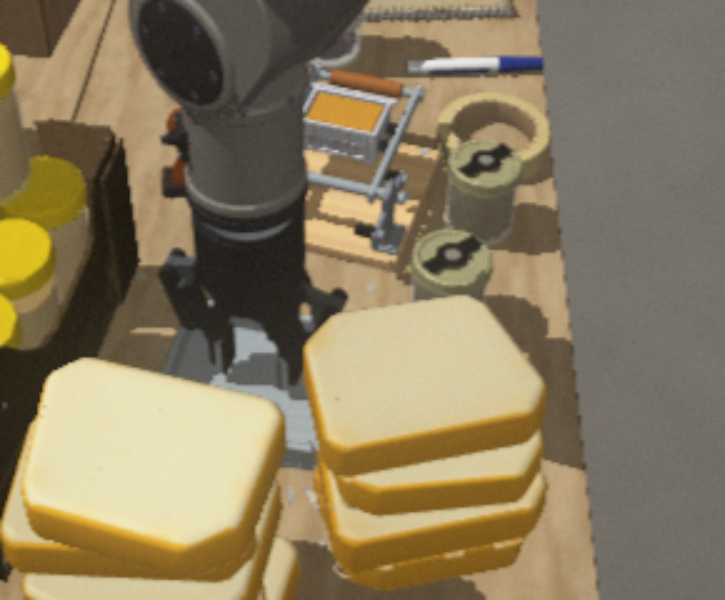

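Fingers are inside the tray, at about (230,360) and (295,370). Next I narrow them and pull the tray towards the board.

Request:
servo_tool:
  motion:
    - [[0.3,0,0,0,0],[0.3,0,-0.1,0,0],[0.3,-0.06,-0.31,0,0],[0.3,-0.06,-0.31,0,0],[0.3,-0.06,-0.31,0,0],[0.3,-0.06,-0.31,0,0],[0.3,-0.06,-0.31,0,0],[0.3,-0.06,-0.31,0,0],[0.3,-0.06,-0.31,0,0],[0.3,-0.06,-0.31,0,0],[0.3,-0.06,-0.25,0,0],[0.3,0,0,0,0]]

```text
t: 4.15
eef_pos: [0.5409, -0.29, 0.0335]
tool_rot: [0.001, 0.794, 0.608, -0.001]
contact_force: [-0.1, -0.8, 0.4]
gripper_width: 0.299
grasp_force: 0.0
```

```bash
cat > tray.py <<'E'
from h import *
def fit(name="top"):
    c=bot.get_calibration("top"); p,d=bot.read_camera("top"); return c,p,d
E
python3 - <<'E'
from h import *
p,d,W=cloud("top"); np.save("top2.npy",W); cv2.imwrite("pics/top2.png",cv2.resize(p[120:300,130:370,::-1],(800,600)))
E
```

```text
(no output)
```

View pics/top2.png

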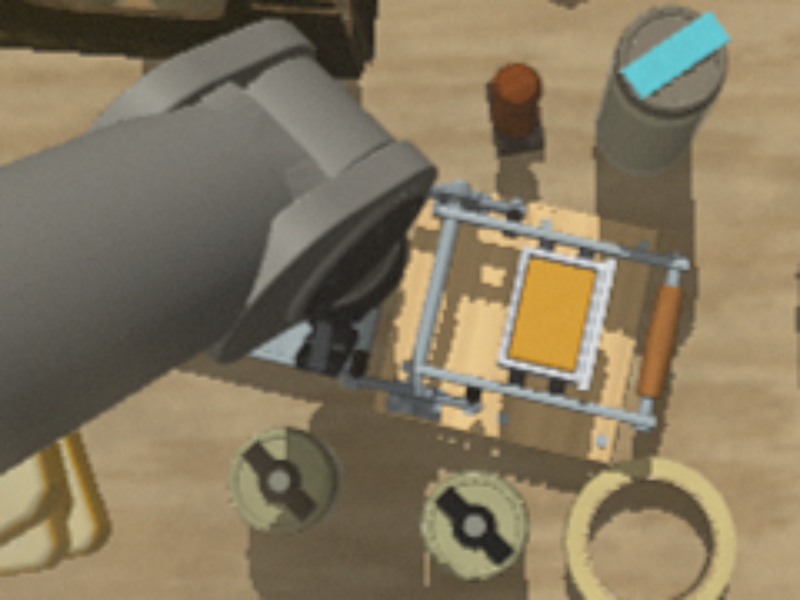

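The tray is now near the board edge (around pixel (375,330)). The last 11 mm should seat it.

Request:
servo_tool:
  motion:
    - [[0.3,-0.03,-0.12,0,0],[0.3,-0.03,-0.12,0,0],[0.3,-0.03,-0.06,0,0],[0.3,0,0,0,0]]

```text
t: 4.6
eef_pos: [0.5379, -0.2997, 0.0332]
tool_rot: [0.0, 0.793, 0.609, -0.0]
contact_force: [-0.7, -0.4, 0.1]
gripper_width: 0.302
grasp_force: 0.0
```

Request:
servo_tool:
  motion:
    - [[0.3,0.05,0.18,0.3,0],[0.3,0,0,1,0],[0.3,0,0,1,0],[0.3,0,0,1,0.5],[0.35,0,0,1,1],[0.35,-0.12,-0.45,1,1],[0.35,-0.12,-0.45,0,1],[0.35,-0.12,-0.45,0,1],[0.35,-0.12,-0.45,0,1],[0.35,-0.12,-0.45,0,1],[0.35,-0.12,-0.45,0,1],[0.35,-0.12,-0.45,0,1],[0.35,-0.12,-0.45,0,1],[0.35,-0.12,-0.45,0,1],[0.35,-0.12,-0.37,0,1],[0.35,0,0,0,1],[0.35,0,0,0,0.6],[0.35,0,0,0,0]]

```text
t: 6.4
eef_pos: [0.4922, -0.4686, 0.2462]
tool_rot: [0.0, 0.129, 0.992, -0.0]
contact_force: [0.8, 0.1, -0.1]
gripper_width: 0.354
grasp_force: 0.0
```

Run:
```python
from h import *
p,d,W=cloud("side"); np.save("side3.npy",W); cv2.imwrite("pics/side3.png",cv2.resize(p[140:380,150:440,::-1],(725,600)))
p,d,W=cloud("top"); np.save("top3.npy",W); cv2.imwrite("pics/top3.png",cv2.resize(p[120:300,130:370,::-1],(800,600)))
print(bot.get_obs()["q"])
```

```text
[ 0.47159232  0.50075463  0.2841055   1.56567042 -0.15166756  1.09640298
  2.10208874]
```

View pics/top3.png

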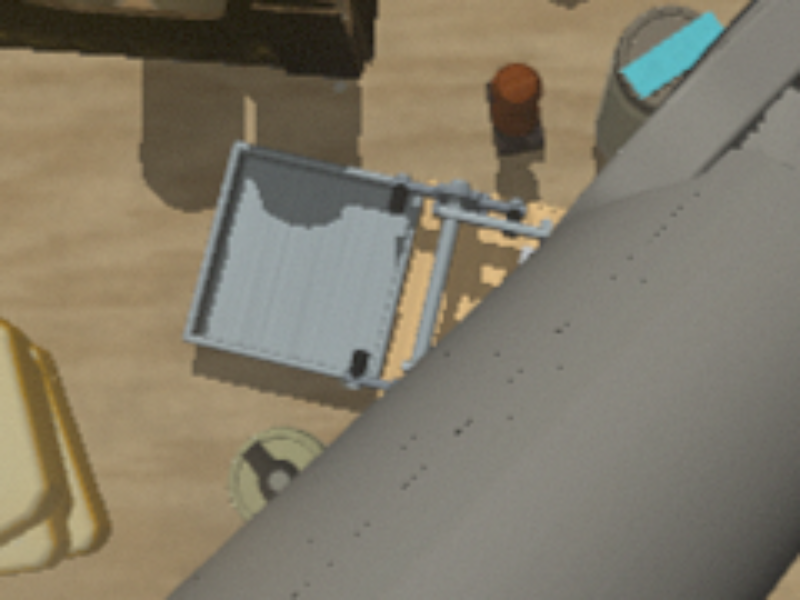

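View pics/side3.png

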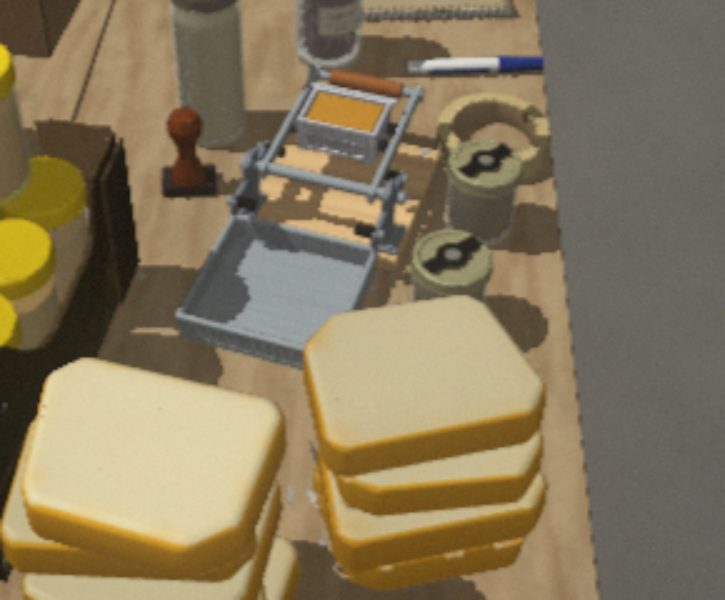

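The tray is flush and square with the board: in the top crop its right side runs (412,195)-(378,382). It is centred and clear of the jars. I'll grasp the handle next.

Request:
servo_tool:
  motion:
    - [[0.35,0,0,-1,0],[0.35,0,0,-1,0],[0.35,0,-0.02,-1,0],[0.35,0,0,-0.8,0],[0.35,0,0,-0.5,0],[0.35,0,0,-0.25,0],[0.35,0,0,0,0],[0,0,0,0,0],[0,0,0,0,0],[0,0,0,0,0],[0,0,0,0,0]]
  newtons: 40

```text
t: 7.6
eef_pos: [0.493, -0.4693, 0.0642]
tool_rot: [0.001, 0.129, 0.992, -0.0]
contact_force: [0.4, 2.5, 4.9]
gripper_width: 0.193
grasp_force: 39.4
```

Run:
```python
import numpy as np
t=np.linspace(0,np.pi-.4,21);s=-.135*np.cos(t);z=.135*np.sin(t)
a=np.radians(74.7)
print([[0,round(float(ds*np.cos(a)/.04),3),round(float(ds*np.sin(a)/.04),3),round(float(dz/.04),3),0] for ds,dz in zip(np.diff(s),np.diff(z))])
```

```text
[[0, 0.008, 0.031, 0.461, 0], [0, 0.025, 0.091, 0.453, 0], [0, 0.041, 0.15, 0.435, 0], [0, 0.056, 0.206, 0.41, 0], [0, 0.071, 0.258, 0.377, 0], [0, 0.083, 0.305, 0.337, 0], [0, 0.095, 0.347, 0.291, 0], [0, 0.104, 0.382, 0.239, 0], [0, 0.112, 0.41, 0.182, 0], [0, 0.118, 0.43, 0.123, 0], [0, 0.121, 0.442, 0.061, 0], [0, 0.122, 0.446, -0.003, 0], [0, 0.121, 0.441, -0.066, 0], [0, 0.117, 0.429, -0.128, 0], [0, 0.112, 0.408, -0.187, 0], [0, 0.104, 0.379, -0.243, 0], [0, 0.094, 0.344, -0.295, 0], [0, 0.082, 0.302, -0.341, 0], [0, 0.069, 0.254, -0.38, 0], [0, 0.055, 0.201, -0.412, 0]]
```

Request:
servo_tool:
  motion:
    - [[0,0.01,0.03,0.46,0],[0,0.025,0.09,0.45,0],[0,0.04,0.15,0.435,0],[0,0.055,0.205,0.41,0],[0,0.07,0.26,0.375,0],[0,0.085,0.305,0.335,0],[0,0.095,0.345,0.29,0],[0,0.105,0.38,0.24,0]]

```text
t: 8.4
eef_pos: [0.5114, -0.3982, 0.1844]
tool_rot: [-0.0, 0.129, 0.992, -0.0]
contact_force: [0.5, -1.0, -1.3]
gripper_width: 0.19
grasp_force: 39.8
```

Request:
servo_tool:
  motion:
    - [[0,0.11,0.41,0.18,0],[0,0.12,0.43,0.125,0],[0,0.12,0.44,0.06,0],[0,0.12,0.445,0,0],[0,0.12,0.44,-0.065,0],[0,0.115,0.43,-0.13,0],[0,0.11,0.41,-0.185,0],[0,0.105,0.38,-0.24,0],[0,0.095,0.345,-0.295,0],[0,0.08,0.3,-0.34,0],[0,0.07,0.255,-0.38,0],[0,0.055,0.2,-0.41,0],[0,0,0,0,0]]

```text
t: 9.7
eef_pos: [0.5585, -0.2167, 0.1129]
tool_rot: [-0.003, 0.128, 0.992, 0.001]
contact_force: [-4.3, 3.3, -1.3]
gripper_width: 0.192
grasp_force: 40.0
```

Request:
servo_tool:
  motion:
    - [[0.4,0.025,0.1,0,0],[0.4,0,0,0,0],[0.4,0,0,0,0],[0.4,0,0,0,0],[0.4,0,0,0,0]]

```text
t: 10.2
eef_pos: [0.5619, -0.2159, 0.1166]
tool_rot: [0.001, 0.129, 0.992, -0.0]
contact_force: [0.2, -0.2, 0.0]
gripper_width: 0.4
grasp_force: 0.0
```

Run:
```python
from h import *
p,d,W=cloud("side"); np.save("side4.npy",W); cv2.imwrite("pics/side4.png",cv2.resize(p[140:380,150:440,::-1],(725,600)))
```

```text
(no output)
```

View pics/side4.png

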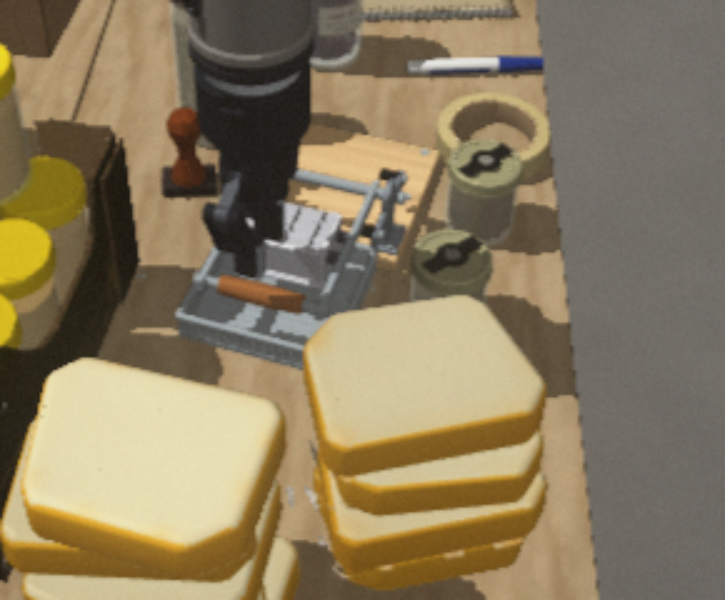

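Mould turned over, with the handle at (260,290) above the tray. I'll regrasp, lift 0.5 rad and drop it again.

Request:
servo_tool:
  motion:
    - [[0.4,0.03,0.15,-0.6,0],[0.4,0,0,-0.5,0],[0.4,0,0,-0.2,0],[0,0,0,0,0],[0,0,0,0,0],[0,0,0,0,0],[0,0,-0.02,0.34,0],[0,-0.015,-0.05,0.335,0],[0,-0.02,-0.08,0.325,0],[0,-0.03,-0.11,0.315,0],[0,-0.04,-0.14,0.3,0],[0,0,0,0,0],[0.4,0.025,0.1,0,0],[0.4,0,0,0,0],[0.4,0,0,0,0],[0.4,0,0,0,0],[0.4,0,0,0,0]]

```text
t: 11.95
eef_pos: [0.5597, -0.2219, 0.1287]
tool_rot: [0.0, 0.129, 0.992, -0.0]
contact_force: [-0.6, -0.5, -0.2]
gripper_width: 0.399
grasp_force: 0.0
```

```bash
cat > chk.py <<'E'
from h import *
import sys
p,d,W=cloud("side")
hsv=cv2.cvtColor(p,cv2.COLOR_RGB2HSV); q=W
m=(hsv[...,1]>140)&(hsv[...,0]>10)&(hsv[...,0]<26)&(hsv[...,2]>80)&(q[...,0]>.49)&(q[...,0]<.64)&(q[...,1]<-.18)&(q[...,1]>-.34)&(q[...,2]<.06)&(q[...,2]>.002)
print(m.sum(), np.median(q[m],0) if m.sum() else "")
print(bot.get_obs()["eef_pos"])
cv2.imwrite("pics/%s.png"%sys.argv[1],cv2.resize(p[200:300,210:340,::-1],(780,600)))
E
python3 chk.py s5
```

```text
78 [ 0.54163918 -0.25397599  0.02125458]
[ 0.55965128 -0.22176437  0.12855168]
```

View pics/s5.png

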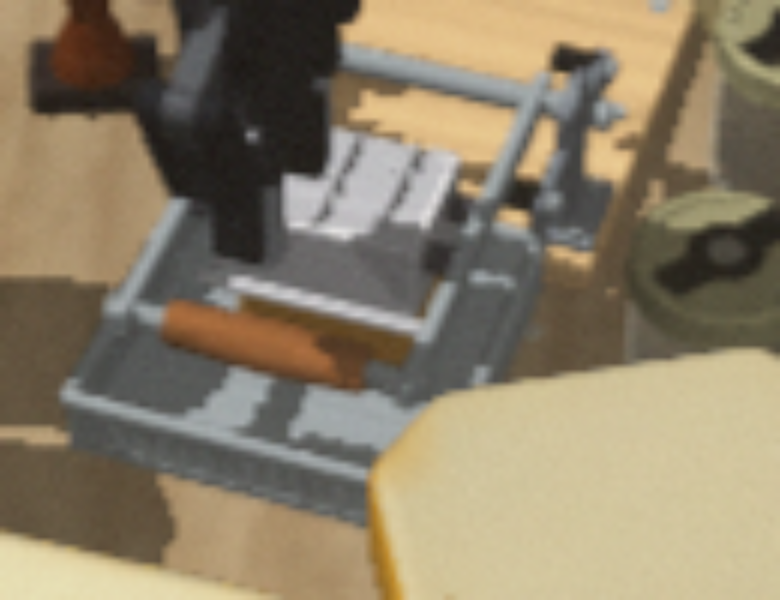

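Wax is visible below the lip at (390,345). Next I check whether it hangs or lies in the tray.

```bash
cat >> chk.py <<'E'
print(np.percentile(q[m],[2,25,50,75,98],axis=0).round(3).tolist())
E
python3 chk.py s6
```

```text
79 [ 0.54126343 -0.25374675  0.02140969]
[ 0.55960116 -0.22165547  0.12847174]
[[0.521, -0.263, 0.013], [0.529, -0.259, 0.019], [0.541, -0.254, 0.021], [0.558, -0.251, 0.023], [0.574, -0.205, 0.059]]
```

The bar's visible face lies at z 0.013–0.025, below anything still held in the mould (0.029 or more), so it's in the tray. I'll regrasp and swing the mould back.

Request:
servo_tool:
  motion:
    - [[0.4,0.09,0.3,-0.6,0],[0.4,0,0,-0.6,0],[0.4,0,0,-0.3,0],[0.4,0,0,-0.12,0],[0,0,0,0,0],[0,0,0,0,0],[0,0,0,0,0],[0,-0.01,-0.03,0.45,0],[0,-0.025,-0.085,0.44,0],[0,-0.04,-0.14,0.425,0],[0,-0.055,-0.2,0.41,0],[0,-0.07,-0.255,0.38,0],[0,-0.08,-0.3,0.34,0],[0,-0.095,-0.345,0.295,0]]

```text
t: 13.45
eef_pos: [0.5486, -0.2647, 0.1749]
tool_rot: [0.001, 0.129, 0.992, -0.0]
contact_force: [3.9, -2.3, -5.7]
gripper_width: 0.196
grasp_force: 39.1
```

Request:
servo_tool:
  motion:
    - [[0,-0.105,-0.38,0.24,0],[0,-0.11,-0.41,0.185,0],[0,-0.115,-0.43,0.13,0],[0,-0.12,-0.44,0.065,0],[0,-0.12,-0.445,0,0],[0,-0.12,-0.44,-0.06,0],[0,-0.12,-0.43,-0.125,0],[0,-0.11,-0.41,-0.18,0],[0,-0.105,-0.38,-0.24,0],[0,-0.095,-0.345,-0.29,0],[0,-0.085,-0.305,-0.335,0],[0,-0.07,-0.26,-0.375,0],[0,-0.055,-0.205,-0.41,0],[0,-0.04,-0.15,-0.435,0],[0,-0.025,-0.09,-0.45,0],[0,-0.01,-0.03,-0.44,0],[0,0,0,0,0]]

```text
t: 15.15
eef_pos: [0.495, -0.4699, 0.0635]
tool_rot: [0.002, 0.128, 0.992, 0.0]
contact_force: [9.7, -0.1, -2.0]
gripper_width: 0.192
grasp_force: 41.6
```

Request:
servo_tool:
  motion:
    - [[0.35,0,0,0,0],[0.35,0,0,0,0],[0.35,0,0,0,0],[0.35,0,0,0.4,0],[0.35,0,0,1,0],[0.35,0,0,1,0],[0.35,0,0,1,0],[0.35,0,0,1,0],[0.35,0,0,0,0],[0.35,0,0,0,0]]

```text
t: 16.15
eef_pos: [0.4919, -0.4701, 0.2428]
tool_rot: [0.001, 0.129, 0.992, -0.001]
contact_force: [0.2, -0.5, -0.5]
gripper_width: 0.351
grasp_force: 0.0
```

```bash
python3 chk.py s7
python3 - <<'E'
from h import *
p,d,W=cloud("side"); cv2.imwrite("pics/side8.png",cv2.resize(p[140:380,150:440,::-1],(725,600)))
E
```

```text
653 [ 0.54346092 -0.26472741  0.02867019]
[ 0.49148394 -0.46939786  0.24099425]
[[0.515, -0.296, 0.008], [0.529, -0.279, 0.021], [0.543, -0.265, 0.029], [0.558, -0.257, 0.03], [0.573, -0.249, 0.032]]
```

View pics/side8.png

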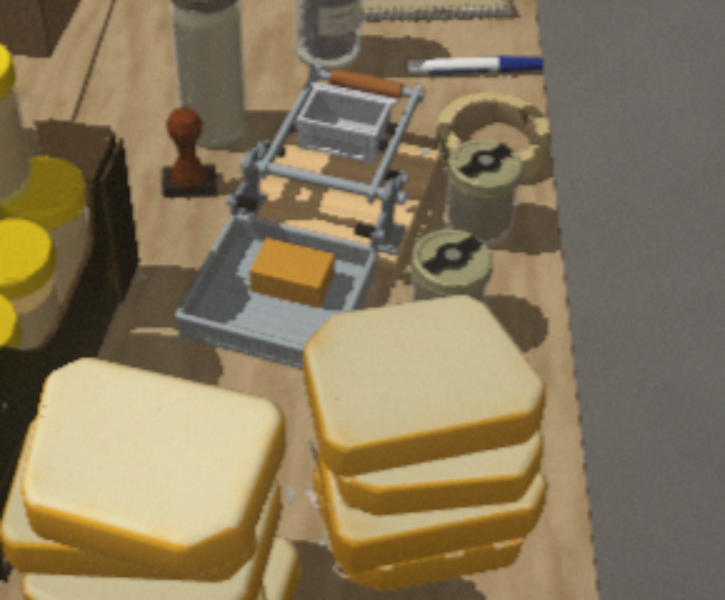

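The bar lies flat in the tray at (290,270), with its top at z of about 0.030. The empty mould is back mouth up at (345,115), and nothing else has moved.

```bash
python3 -c "
from station import bot
print(bot.hand_in())"
```

```text
the job is handed in; nothing more can be done
None
```

The job is handed in at about 16 s: the wax bar lies flat in the tray against the board, the empty mould is back mouth up, and nothing else on the table appears to have moved; the hand-in call returned no verdict.

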